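# Clear the jar and lay back the colour box lid

## Robot

A 6-joint arm with a two-finger parallel gripper is mounted at the origin on the work surface. World frame = base frame: x ahead of the robot, y to its left, z up, the work surface at z = 0. Lengths are in m, angles in rad, forces in N, time in s.
With the tool pointing down it reaches from about 0.3 to 0.85 m from the base axis. Payload 5.4 kg.
Tool frame: the origin (TCP) lies between the finger pads; the fingertips stand 8 mm ahead of it and the grasp point (between the pads) lies 11 mm behind it; z points along the fingers, y is the direction in which the jaws open and shut (so a half turn about z gives the same grasp; the last joint's range is limited). The gripper opens to 85 mm and grips with 20 to 120 N. Pads are 22 mm wide; open, the fingers measure 114 mm over their backs; the gripper's body (76 mm by 85 mm) begins 54 mm behind the grasp point. The pads swing forward as they close: fully open they stand 13 mm farther back than shut.
Start: joints at [-1.525, 0.158, 1.597, -0, 1.386, -0.21], TCP at [0.145, -0.556, 0.239] pointing down, gripper open.
Joint ranges: [-2.91, 2.91], [-0.94, 2.29], [0.18, 2.7], [-1.29, 4.43], [0.17, 2.64], [-3, 3]. Speed limits (rad/s): [2.57, 2.57, 3.14, 3.14, 3.14, 3.14].

## Interface

Orientations are given as a 3x3 rotation matrix whose columns are the frame's x, y, z axes.
In Python, from plant import env gives the robot as it stands.
- The arm moves only by the tool drive_tool, never from a script. Its argument "plan" is a list that holds one entry, the list of rows, each a list of 5 numbers: the opening, from 0 (shut) to 1 (fully open), then the shift along the tool's x, y, z in m, then the turn about the tool's z in rad. A call has 1 to 12 rows; each row is the pose to reach, as a shift and turn from the pose commanded when the call began, along the tool's axes at that moment; what a row does not reach only later rows make up. A row lasts 1/10 s, in which the tool goes at most 50 mm and 8.59 degrees, less where a joint would pass 70% of its speed; a pose out of reach is approached as far as the arm can. A call with a gripper value outside its range is refused whole. The fingers move at their own pace and stop on an object; "force" is the grip in N (left out, the last holds). Time passes only in rows, so rows that repeat a pose let the fingers close. It gives the time, the measured TCP pose, the force and the opening at its end, in the units of the state.
- env.read_state(): the state, without advancing time (a new reading comes with each control period).
- env.snapshot(name): name is "scene" or "top"; returns a dict with "img" (384x512x3 uint8, red, green, blue), "fovy" (degrees; the focal length in pixels is half the picture's height over the tangent of half this angle, whatever the lens; pixels are square), "cx", "cy" (the principal point, pixels), "dist" ([k1, k2, p1, p2, k3] as OpenCV has them; the pictures are not rectified), "cam_to_world" (4x4, takes a point from camera to world coordinates). Camera axes: x right, y down, z forward; pixel columns grow to the right and rows downward; lengths in m; the calibration is good to about 2 mm. A picture is of the moment at which its call begins. There is no depth.
- env.hand_in(): hands the job in, once; it reports no verdict.
The state is a dict: "clock": time; "joint_pos": joint angles; "dq": joint speeds; "effort": joint torques, N m; "ee_pos": TCP position; "eef_rot": TCP orientation; "wrist_force": force on the tool from outside, world axes, zero at the start; "ft_torque": the same for the moment, N m; "opening": finger opening in m.
Only numpy, scipy, OpenCV 4.12 (cv2) and the standard library are available. Lean on these libraries where they do the work, as an engineer would, in place of code of your own. Each camera call takes 0.05 s, during which the arm holds its last target.

## Task

A stout amber jar stands close behind the wooden colour box, where the lid has to swing. With closed fingers, push the jar sideways along the table, keeping it upright, until it is wholly clear of the strip behind the box, and only then push the lid up by its gourd-shaped knob and over past the top so that it falls fully back and stays open by itself. Nothing is to be lifted, the box stays where it stands, and the other things on the table are left alone.

Things in the scene. Friction and masses are not known exactly. Their poses are not given: they have to be found in the camera images.
- box: Shallow wooden box, loose but heavy (1.6 kg), 110 mm deep (its x) by 140 mm wide (its y) by 45 mm high. Origin: centre of its underside, on the table. Its -x side is the front (towards the robot, turned up to 0.4 rad either way), its +x side the back with the hinge; z is up.
- lid (a joint): Lid angle, rad: 0 shut, grows as the front edge rises and goes over to the back, 2.6 fully open at the hinge stop. Wood, about 140 g with knob, 8 mm thick, 140 mm wide, 120 mm from hinge to front edge (overhangs the box front 10 mm); shut, its top is 53.5 mm above the table. Swings freely: falls shut below about 1.4 rad, falls open beyond. A level push of about 2 N on the knob raises it.
- lid_hinge (a point): Middle of the hinge line, which runs along the box's y at its back top edge, 45.5 mm above the table. Turns with the lid: its x axis points from the lid's front edge to the hinge, its z axis out of the lid's outer face.
- knob (a point): Centre (half-way up) of the turned gourd-shaped knob on the lid's outer face near the front edge: 45 mm tall, 32 mm across at the lower bulge, 23 mm at the upper. It lies 104 mm from the hinge towards the front edge and 30.5 mm out from the hinge's plane (22.5 mm out from the lid's outer face). Axes as lid_hinge; z runs along the knob.
- jar: Stout round amber jar with a dark metal lid, loose, 68 mm diameter, 78 mm high, about 0.35 kg. Origin: centre of its underside, z up. It starts upright 12 to 22 mm behind the box's back face, at most 40 mm off the box's middle line. Pushed low down it slides, pushed high it may tip. The way is free to 170 mm either side of the box's middle line.
- gourd_a: Bystander: brown gourd, 68 mm across, 88 mm tall, standing about 170 mm to the left (+y) of the box's middle. Origin under its centre.
- tube_a: Bystander: green paint tube lying 170 mm to the right (-y) of the box's middle, about 122 by 36 by 22 mm. Origin under its middle.
- tube_b: Bystander: green paint tube lying farther left, about 122 by 36 by 22 mm. Origin under its middle.
- water: Bystander: clear drink bottle, 62 mm across, 190 mm tall. Origin under its centre.
- dye_bowl: Bystander: dark bowl, 116 mm across, 45 mm high. Origin under its centre.
- gourd_b: Bystander: small red gourd, 54 mm across, 70 mm tall. Origin under its centre.
- small_jar: Bystander: small amber jar, 48 mm across, 55 mm tall. Origin under its centre.
There are look-alikes about, which are no part of the job. What is shaped like the jar but blue is not meant.

How it is judged:
On the way, in this order (a step that is already met when the one before it is completed fails the run):
1. the jar stands wholly clear of the strip behind the box, the lid still shut ((y of jar in the frame of box above 0.1 m or y of jar in the frame of box below -0.1 m) and value of joint lid below 0.2 rad and angle between jar's own z axis and vertical below 0.1 rad), for 0.2 s.
2. the lid is over and lies fully back (value of joint lid above 2.45 rad), for 0.2 s.
At the end, for the whole second after the job is handed in: The lid lies back at rest (joint above 2.45 rad of 2.6); the jar stands upright and still on the table (tilt under 0.1 rad) with its centre more than 100 mm to the side of the box's middle line; the box is flat on the table within 30 mm of where it was (value of joint lid above 2.45 rad and velocity of joint lid between -0.1 and 0.1 rad/s and (y of jar in the frame of box above 0.1 m or y of jar in the frame of box below -0.1 m) and angle between jar's own z axis and vertical below 0.1 rad and height (world z) of jar between -0.01 and 0.01 m and linear speed of jar below 0.02 m/s and distance of box from where it was at the start of the episode below 0.03 m and angle between box's own z axis and vertical below 0.05 rad); the robot touches nothing.
It fails at once if the lid is raised (over 0.5 rad) while the jar is still behind the box (value of joint lid above 0.5 rad and not (y of jar in the frame of box above 0.09 m or y of jar in the frame of box below -0.09 m)).
It fails at once if the jar is lifted more than 15 mm off the table or tipped over (0.4 rad) (height (world z) of jar above 0.015 m or angle between jar's own z axis and vertical above 0.4 rad).
It fails at once if the box is shoved more than 30 mm (distance of box from where it was at the start of the episode above 0.03 m).
It fails at once if the box is lifted (12 mm) or tilted (0.12 rad) (height (world z) of box above 0.012 m or angle between box's own z axis and vertical above 0.12 rad).
It fails at once if another thing on the table (gourd, tube, bottle, bowl or small jar) is shifted more than 25 mm (distance of any of gourd_a, tube_a, tube_b, water, dye_bowl, gourd_b, small_jar from where it was at the start of the episode above 0.025 m).
It also fails if it takes over 58 s, if anything falls off the work surface, if the arm or the gripper's body presses on something with over 40 N, if the wrist force passes 120 N, or if a joint passes its speed limit or range.

## Working session

There is one attempt and no reset: what is moved stays moved. The work goes in short steps, Python scripts to look and compute and a tool call to move; the robot and the scene stay as the last step left them, time stands still between calls to the robot, and variables do not carry over. Pictures are saved under pics/ and viewed, and the job is handed in when it is done.

Besides the shell and the picture viewer there is one more tool, called after "Call:" as name([rows], argument=value, ...), one row to a line, values as JSON. drive_tool: Moves the arm, as the interface text tells. Its arguments: {"type":"object","properties":{"plan":{"type":"array","items":{"type":"array","items":{"type":"array","items":{"type":"number"}}}},"force":{"type":"number"}},"required":["plan"]}

```bash
ls; mkdir -p pics; python3 - <<'E'
from plant import env
import cv2,numpy as np
for n in("scene","top"):
    s=env.snapshot(n); cv2.imwrite(f"pics/{n}0.png",cv2.resize(s["img"][:,:,::-1],(800,600),interpolation=cv2.INTER_CUBIC))
    np.savez(f"{n}0.npz",**s)
    print(n,s["fovy"],s["cx"],s["cy"],s["dist"]);print(np.round(s["cam_to_world"],3))
st=env.read_state();print({k:np.round(v,3).tolist() for k,v in st.items()})
E
```

```text
pics
scene 46.79902085100557 254.251251369038 195.82828014407798 [-0.06707083  0.          0.          0.          0.        ]
[[ 8.750e-01  4.010e-01 -2.720e-01  8.150e-01]
 [ 4.850e-01 -7.230e-01  4.930e-01 -5.880e-01]
 [ 1.000e-03 -5.630e-01 -8.270e-01  1.098e+00]
 [ 0.000e+00  0.000e+00  0.000e+00  1.000e+00]]
top 45.7385386253063 262.12999065453704 192.55549097056027 [-0.05799128  0.          0.          0.          0.        ]
[[-0.006 -0.997  0.075  0.399]
 [-1.     0.007  0.017 -0.018]
 [-0.017 -0.075 -0.997  1.428]
 [ 0.     0.     0.     1.   ]]
{'clock': 0.1, 'joint_pos': [-1.525, 0.159, 1.598, 0.0, 1.386, -0.21], 'dq': [-0.001, -0.001, -0.003, -0.0, 0.001, -0.0], 'effort': [-0.0, -39.699, -33.234, -0.0, 0.004, -0.0], 'ee_pos': [0.145, -0.556, 0.238], 'eef_rot': [[0.967, 0.253, -0.0], [0.253, -0.967, 0.002], [0.0, -0.002, -1.0]], 'wrist_force': [0.154, -0.845, 0.359], 'ft_torque': [0.038, -0.023, 0.002], 'opening': 0.085}
```

View pics/scene0.png

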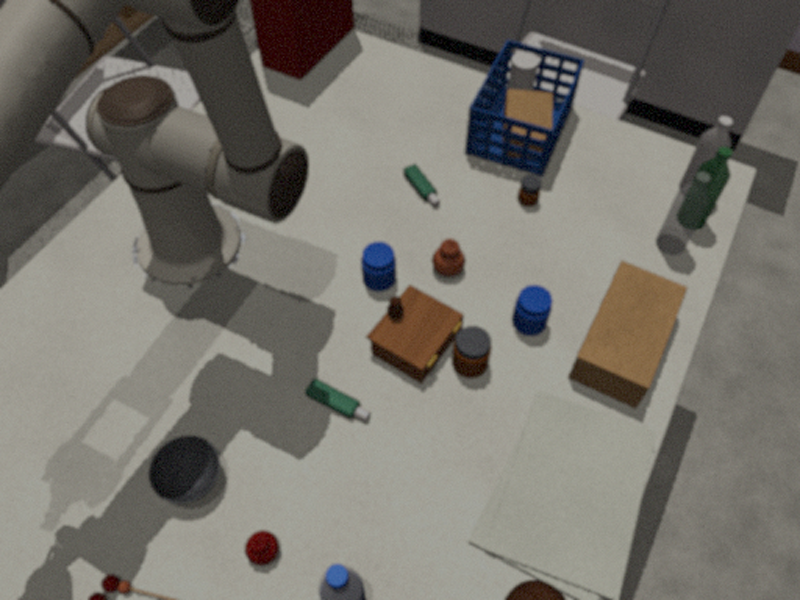

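View pics/top0.png

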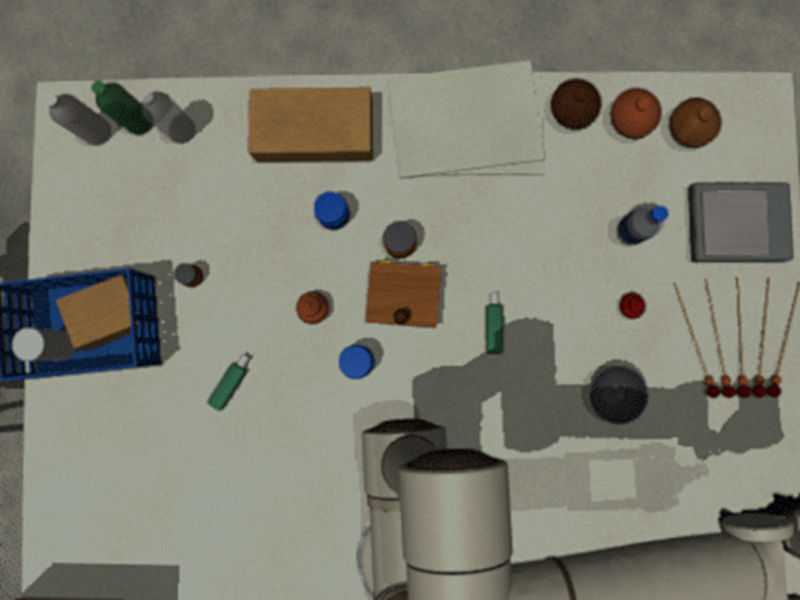

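The scene view shows the box at about (417,333) with its knob at (396,307), and the amber jar with a dark lid at (471,352), right by the brass hinges. In the top view the box is at (404,293), the knob at (401,316) and the jar at (400,239).

Things that could be taken for the jar (top view pixels):
- Blue jars at (332,210) and (356,361): wrong colour.
- Small amber jar at (188,273): too small and far off.
- Brown gourd at (312,307).

I choose the one at (400,239) and will check it in close crops.

```bash
cat > h.py <<'E'
import numpy as np,cv2
from plant import env
def ray(s,u,v):
    f=192/np.tan(np.radians(float(s["fovy"]))/2)
    K=np.array([[f,0,float(s["cx"])],[0,f,float(s["cy"])],[0,0,1]])
    p=cv2.undistortPoints(np.array([[[u,v]]],float),K,np.array(s["dist"],float))[0,0]
    T=np.array(s["cam_to_world"]);return T[:3,3],T[:3,:3]@np.array([p[0],p[1],1])
def at(s,u,v,z):
    o,d=ray(s,u,v);return o+d*(z-o[2])/d[2]
def proj(s,P):
    f=192/np.tan(np.radians(float(s["fovy"]))/2)
    K=np.array([[f,0,float(s["cx"])],[0,f,float(s["cy"])],[0,0,1]])
    W=np.linalg.inv(np.array(s["cam_to_world"]))
    return cv2.projectPoints(np.atleast_2d(P).astype(float),cv2.Rodrigues(W[:3,:3])[0],W[:3,3],K,np.array(s["dist"],float))[0][:,0]
def crop(s,name,u0,v0,w,h,k):
    c=np.ascontiguousarray(s["img"][v0:v0+h,u0:u0+w,::-1])
    c=cv2.resize(c,(w*k,h*k),interpolation=cv2.INTER_CUBIC)
    for u in range((u0+9)//10*10,u0+w,10): cv2.line(c,((u-u0)*k,0),((u-u0)*k,6),(0,0,255),1);cv2.putText(c,str(u),((u-u0)*k,16),0,.35,(0,0,255),1)
    for v in range((v0+9)//10*10,v0+h,10): cv2.line(c,(0,(v-v0)*k),(6,(v-v0)*k),(0,0,255),1);cv2.putText(c,str(v),(8,(v-v0)*k+4),0,.35,(0,0,255),1)
    cv2.imwrite("pics/"+name,c)
E
python3 - <<'E'
from h import *
crop(np.load("top0.npz"),"tc.png",185,120,140,120,5)
crop(np.load("scene0.npz"),"sc.png",215,140,140,110,5)
E
```

```text
(no output)
```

View pics/tc.png

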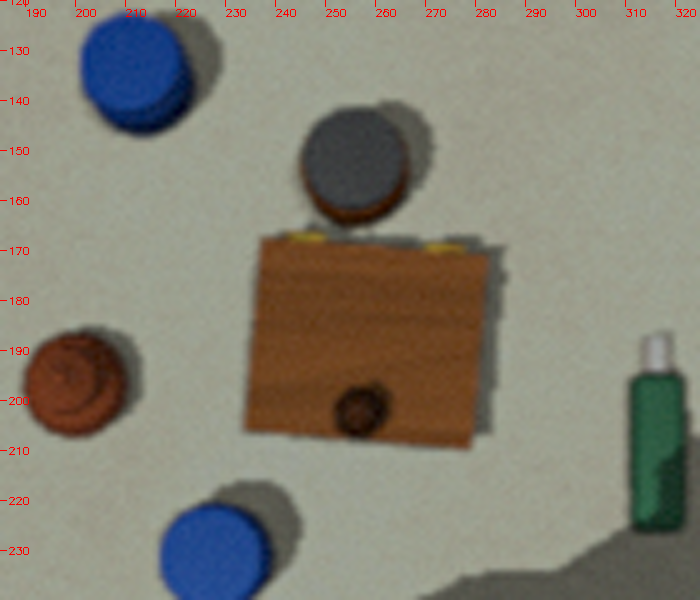

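View pics/sc.png

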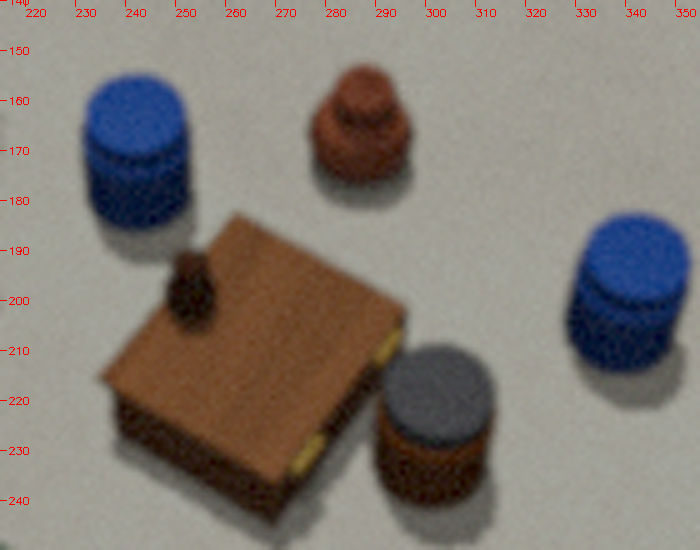

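```bash
python3 - <<'E'
from h import *
t=np.load("top0.npz");s=np.load("scene0.npz")
C=np.array([at(t,*p,.0535) for p in[(237.4,167.6),(282.6,170.8),(279,209.6),(234,206.2)]])
S=lambda x,y:(x/5+215,y/5+140)
D=np.array([at(s,*S(*p),.0535) for p in[(407,308),(277,482),(103,376),(238,213)]])
print(C.round(3));print(D.round(3))
for X in(C,D):
  print([np.linalg.norm(X[i]-X[(i+1)%4]).round(4) for i in range(4)], X.mean(0).round(4),
   np.arctan2(*(X[0]+X[1]-X[2]-X[3])[[1,0]]).round(4), np.arctan2(*(-(X[0]+X[3]-X[1]-X[2])[[0]]),(X[0]+X[3]-X[1]-X[2])[1]).round(4))
print("jar",at(t,256,151.6,.078), at(s,*S(438,393),.078))
print("blue",at(t,211.6,132.6,.078),at(t,227.7,231,.078),"gourd",at(t,200,197,.08),"tube",at(t,316.5,225,.02),at(t,316.5,188,.02))
print("knobtop",at(t,257.5,201.5,.0985))
E
```

```text
[[ 0.58   0.08   0.054]
 [ 0.569 -0.057  0.054]
 [ 0.451 -0.045  0.054]
 [ 0.462  0.091  0.054]]
[[ 0.585  0.076  0.054]
 [ 0.573 -0.059  0.054]
 [ 0.457 -0.047  0.054]
 [ 0.47   0.088  0.054]]
[np.float64(0.1379), np.float64(0.1184), np.float64(0.1365), np.float64(0.118)] [0.5152 0.0171 0.0535] -0.0955 -0.0809
[np.float64(0.1353), np.float64(0.1161), np.float64(0.1349), np.float64(0.1157)] [0.5209 0.0143 0.0535] -0.1057 -0.0905
jar [0.62412697 0.02254303 0.078     ] [0.62862603 0.01865806 0.078     ]
blue [0.6833592  0.15622779 0.078     ] [0.38742239 0.10765737 0.078     ] gourd [0.48883447 0.19008803 0.08      ] tube [ 0.40364488 -0.16115771  0.02      ] [ 0.51813734 -0.16284567  0.02      ]
knobtop [0.47318084 0.01830292 0.0985    ]
```

The crops confirm it: dark lid, amber body, 68 mm across and about 14 mm behind the hinge side. The lid measures 138 by 118 mm against the given 140 by 120. The box is turned about -0.093 rad. A blue jar stands to the left rear, so I'll push the jar to the right (-y).

```bash
cat >> h.py <<'E'
psi=-0.093; bx=np.array([np.cos(psi),np.sin(psi),0]); by=np.array([-np.sin(psi),np.cos(psi),0])
hinge=np.array([.578,.010,.0455]); box=hinge-.055*bx; box[2]=0
def rel(target,yaw=None):
    st=env.read_state();R=np.array(st["eef_rot"]);p=np.array(st["ee_pos"])
    d=R.T@(np.array(target)-p); y=np.arctan2(R[1,0],R[0,0])
    print("pos",p.round(4),"yaw",y.round(4),"shift",d.round(4),"turn",None if yaw is None else round(y-yaw,4),"t",np.round(st["clock"],2),"F",np.round(st["wrist_force"],2))
E
python3 - <<'E'
from h import *
jar=np.array([.6265,.0205,0]); print((jar-box)@bx,(jar-box)@by)
rel(jar+by*.08+[0,0,.2],np.pi/2+psi)
E
```

```text
0.1023153198914164 0.01495862639325316
pos [ 0.1454 -0.5558  0.2384] yaw 0.2558 shift [ 0.6385 -0.5109  0.0395] turn -1.222 t 0.1 F [ 0.15 -0.85  0.36]
```

Call:
drive_tool([
  [[0,0.6385,-0.511,0.039,-1.222],[0,0.6385,-0.511,0.039,-1.222],[0,0.6385,-0.511,0.039,-1.222],[0,0.6385,-0.511,0.039,-1.222],[0,0.6385,-0.511,0.039,-1.222],[0,0.6385,-0.511,0.039,-1.222],[0,0.6385,-0.511,0.039,-1.222],[0,0.6385,-0.511,0.039,-1.222],[0,0.6385,-0.511,0.039,-1.222],[0,0.6385,-0.511,0.039,-1.222],[0,0.6385,-0.511,0.039,-1.222],[0,0.6385,-0.511,0.039,-1.222]],
])

```text
clock: 1.3
ee_pos: [0.5041, -0.0735, 0.2104]
eef_rot: [[0.093, 0.996, -0.0], [0.996, -0.093, -0.0], [-0.0, -0.0, -1.0]]
wrist_force: [0.6, -0.3, 0.5]
opening: -0.0001
```

```bash
python3 - <<'E'
from h import *
jar=np.array([.6265,.0205,0])
rel(jar+by*.08+[0,0,.2],np.pi/2+psi)
E
```

```text
pos [ 0.5041 -0.0735  0.2104] yaw 1.478 shift [0.185  0.1132 0.0103] turn 0.0002 t 1.3 F [ 0.58 -0.29  0.52]
```

Call:
drive_tool([
  [[0,0.185,0.113,0.01,0],[0,0.185,0.113,0.01,0],[0,0.185,0.113,0.01,0],[0,0.185,0.113,0.01,0],[0,0.185,0.113,0.01,0],[0,0.185,0.113,0.01,0],[0,0.185,0.113,0.08,0],[0,0.185,0.113,0.1,0],[0,0.185,0.113,0.1,0]],
])

```text
clock: 2.2
ee_pos: [0.6272, 0.0971, 0.1035]
eef_rot: [[0.094, 0.995, -0.014], [0.996, -0.094, 0.0], [-0.001, -0.014, -1.0]]
wrist_force: [-0.2, -0.1, -0.8]
opening: -0.0002
```

```bash
python3 - <<'E'
from h import *
jar=np.array([.6265,.0205,0])
rel(jar+by*.08+[0,0,.023],np.pi/2+psi)
s=env.snapshot("scene");crop(s,"s1.png",215,100,150,140,5)
t=env.snapshot("top");crop(t,"t1.png",185,80,150,120,5)
p=np.array(env.read_state()["ee_pos"])+[0,0,-.008]
print(proj(s,p),proj(t,p))
E
```

```text
pos [0.6272 0.0971 0.1035] yaw 1.4768 shift [0.0038 0.0076 0.0804] turn -0.001 t 2.2 F [-0.19 -0.14 -0.8 ]
[[317.06754869 192.91337608]] [[230.42286575 147.6503548 ]]
```

View pics/s1.png

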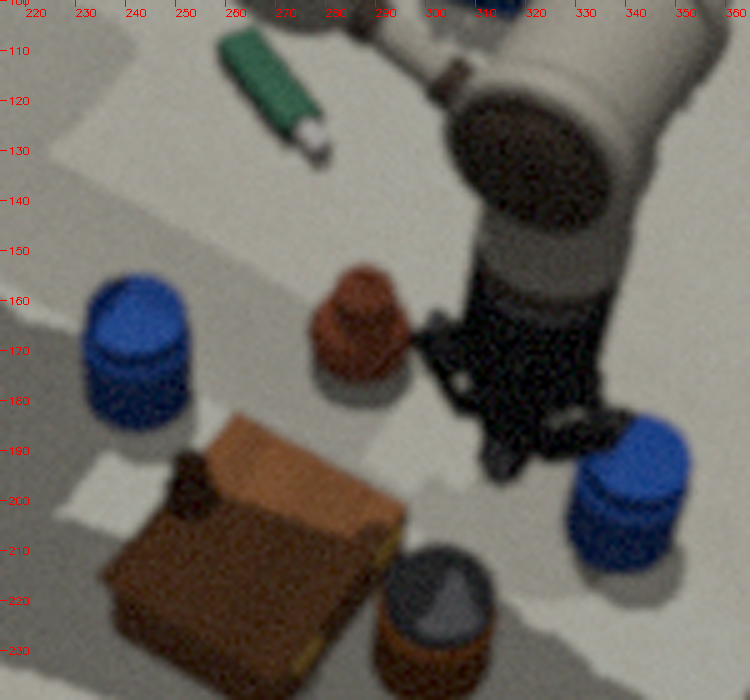

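View pics/t1.png

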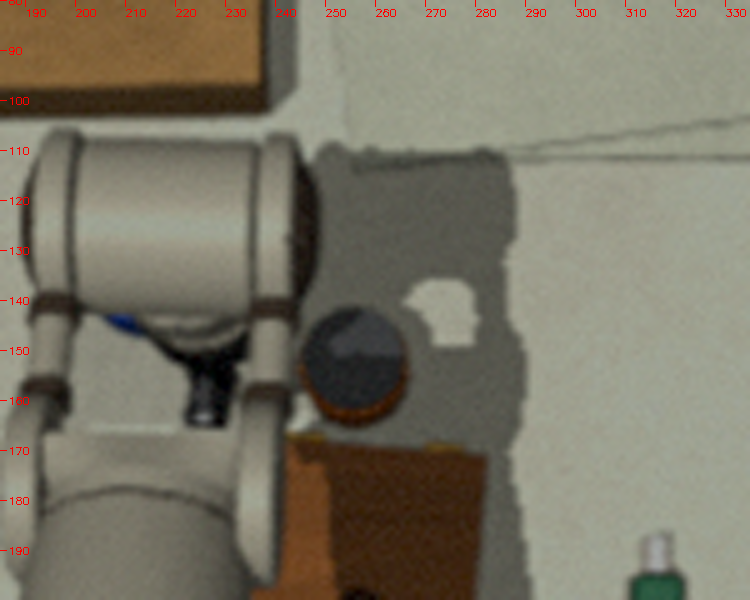

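The closed fingers point straight down at about (316,195) in the scene crop. The gripper knuckles stick out on both sides, from (299,166) to (341,184), so I'll work out their height before descending near the box lid and the blue jar.

```bash
python3 - <<'E'
from h import *
s=env.snapshot("scene");st=env.read_state();R=np.array(st["eef_rot"]);tip=np.array(st["ee_pos"])+.008*R[:,2]
for sg,px in((1,(341,184)),(-1,(298,167))):
  for dh in(.03,.04,.05,.06,.07,.08,.1):
    # find tool-y offset at that height on plane tool x=0
    o,d=ray(s,*px); n=R[:,0]; k=((tip-o)@n)/(d@n); q=o+k*d-tip
  print("in-plane hit: y",(q@R[:,1]).round(4),"height above tip",(-q@R[:,2]).round(4))
print(st["ee_pos"])
crop(s,"s2.png",270,140,90,70,8)
E
```

```text
in-plane hit: y 0.0565 height above tip 0.0845
in-plane hit: y -0.0688 height above tip 0.0638
[0.63410209 0.09728461 0.11301303]
```

View pics/s2.png

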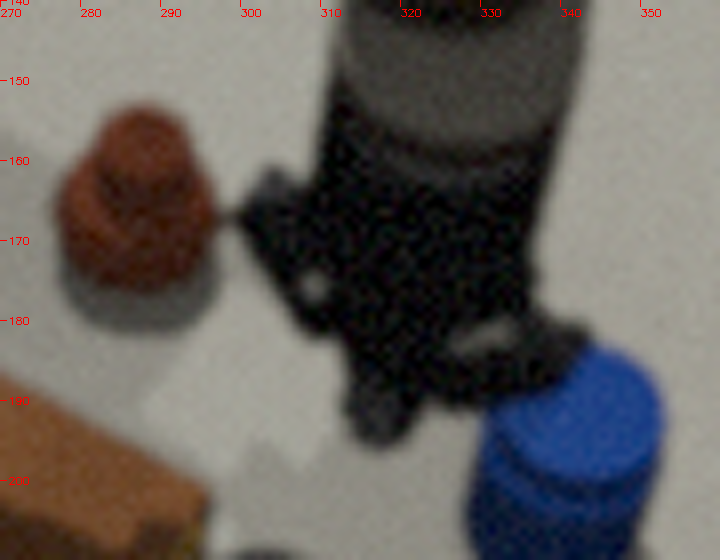

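```bash
python3 - <<'E'
from h import *
jar=np.array([.6265,.0205,0])
rel(jar+by*.065+[0,0,.028],np.pi/2+psi)
E
```

```text
pos [0.6341 0.0973 0.113 ] yaw 1.4769 shift [-0.0122 -0.0007  0.085 ] turn -0.0009 t 2.35 F [1.01 0.15 0.73]
```

Call:
drive_tool([
  [[0,-0.012,-0.001,0.02,0],[0,-0.012,-0.001,0.04,0],[0,-0.012,-0.001,0.06,0],[0,-0.012,-0.001,0.075,0],[0,-0.012,-0.001,0.083,0],[0,-0.012,-0.001,0.083,0],[0,-0.012,-0.001,0.083,0]],
])

```text
clock: 3.05
ee_pos: [0.632, 0.0862, 0.029]
eef_rot: [[0.093, 0.996, 0.002], [0.996, -0.093, -0.0], [0.0, 0.002, -1.0]]
wrist_force: [0.3, -1.6, -0.0]
opening: -0.0001
```

```bash
python3 - <<'E'
from h import *
jar=np.array([.6265,.0205,0])
s=env.snapshot("scene");crop(s,"s3.png",260,140,90,110,6)
rel(jar+by*.045+[0,0,.028],np.pi/2+psi)
E
```

```text
pos [0.6321 0.0862 0.0292] yaw 1.4779 shift [-0.021   0.0005  0.0012] turn 0.0001 t 3.1 F [ 0.16 -0.44  0.63]
```

View pics/s3.png

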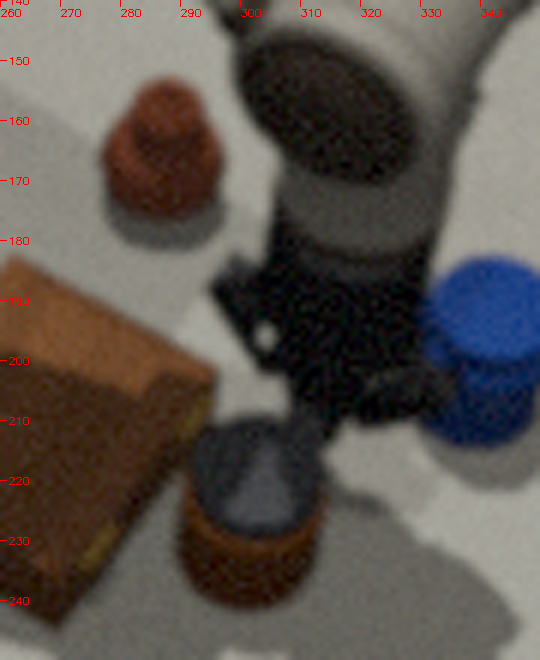

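The finger stands just left of the jar, clear of the box and the blue jar. I'll push half-way and look.

Call:
drive_tool([
  [[0,-0.008,0.0005,0,0],[0,-0.014,0.0005,0,0],[0,-0.02,0.0005,0,0],[0,-0.026,0.0005,0,0],[0,-0.032,0.0005,0,0],[0,-0.038,0.0005,0,0],[0,-0.044,0.0005,0,0],[0,-0.05,0.0005,0,0],[0,-0.056,0.0005,0,0],[0,-0.062,0.0005,0,0],[0,-0.068,0.0005,0,0],[0,-0.074,0.0005,0,0]],
])

```text
clock: 4.3
ee_pos: [0.6246, 0.012, 0.0277]
eef_rot: [[0.093, 0.996, -0.0], [0.996, -0.093, -0.0], [-0.0, -0.0, -1.0]]
wrist_force: [0.1, 3.6, 1.2]
opening: -0.0002
```

```bash
python3 - <<'E'
from h import *
jar=np.array([.6265,.0205,0])
s=env.snapshot("scene");crop(s,"s4.png",220,150,130,110,6)
t=env.snapshot("top");crop(t,"t4.png",200,110,130,110,6)
rel(box+by*-.079+bx*.1023+[0,0,.028],np.pi/2+psi)
E
```

```text
pos [0.6244 0.0113 0.0275] yaw 1.4771 shift [-0.0846  0.0012 -0.0004] turn -0.0007 t 4.4 F [-0.3  -0.57  0.19]
```

View pics/s4.png

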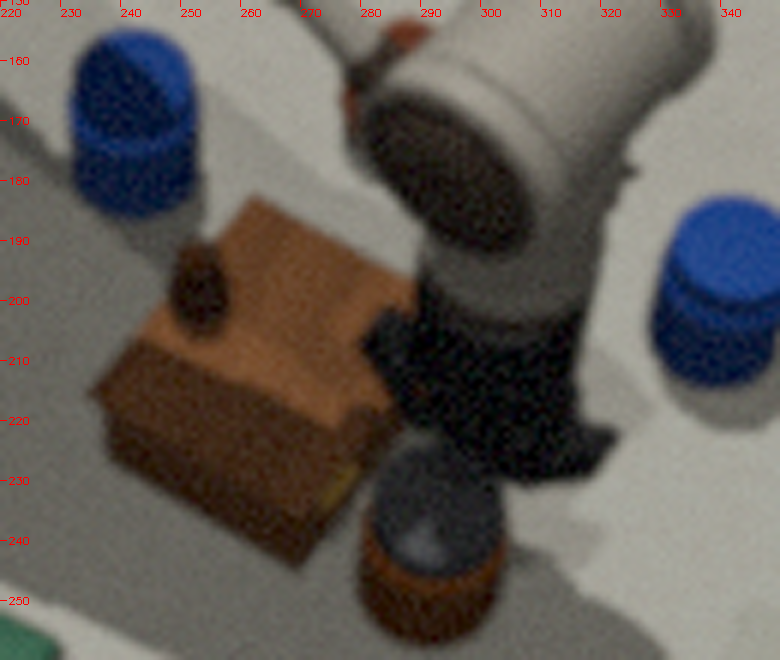

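View pics/t4.png

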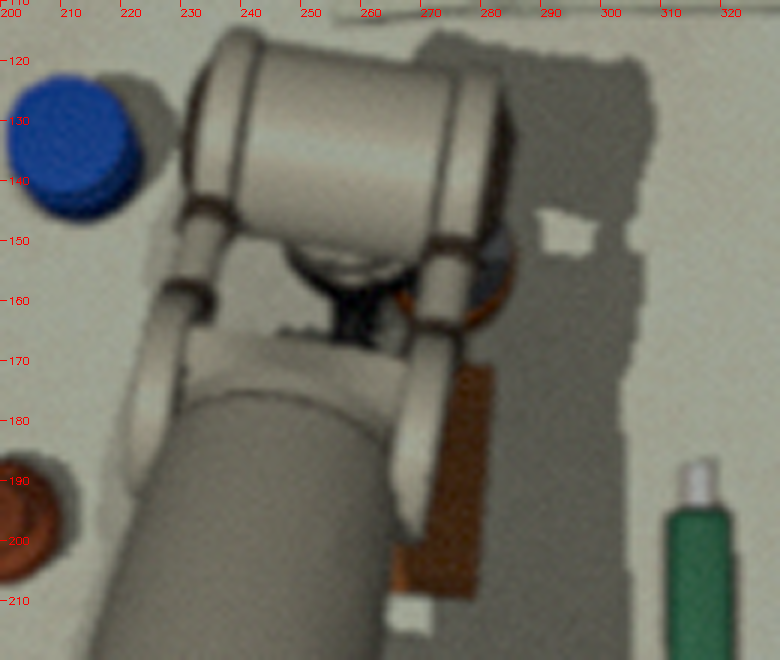

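The jar is upright and sliding straight, with its lid centre at about (293,235) in the scene image. I'll check its position, then keep pushing.

```bash
python3 - <<'E'
from h import *
s=env.snapshot("scene")
j=at(s,292.8,234.8,.078)-[.002,-.002,0];print(j,(j-box)@bx,(j-box)@by)
rel(box+by*-.082+bx*.1023+[0,0,.028],np.pi/2+psi)
E
```

```text
[ 0.62554666 -0.03685583  0.078     ] 0.10669251055934834 -0.04223788180389819
pos [0.6243 0.0117 0.0274] yaw 1.4773 shift [-0.0879  0.0014 -0.0005] turn -0.0005 t 4.45 F [ 0.39 -0.09 -0.2 ]
```

Call:
drive_tool([
  [[0,-0.008,0.001,0,0],[0,-0.015,0.002,0,0],[0,-0.022,0.003,0,0],[0,-0.029,0.003,0,0],[0,-0.036,0.003,0,0],[0,-0.043,0.003,0,0],[0,-0.05,0.003,0,0],[0,-0.057,0.003,0,0],[0,-0.064,0.003,0,0],[0,-0.071,0.003,0,0],[0,-0.078,0.003,0,0],[0,-0.083,0.003,0,0]],
])

```text
clock: 5.65
ee_pos: [0.6199, -0.0711, 0.0278]
eef_rot: [[0.093, 0.996, 0.0], [0.996, -0.093, -0.0], [-0.0, 0.0, -1.0]]
wrist_force: [-0.1, 1.0, -0.9]
opening: -0.0002
```

```bash
python3 - <<'E'
from h import *
s=env.snapshot("scene");crop(s,"s5.png",210,170,130,110,6)
rel(box+by*-.082+bx*.1023+[0,0,.028],np.pi/2+psi)
E
```

```text
pos [ 0.6199 -0.0718  0.0278] yaw 1.4771 shift [-0.0045 -0.002  -0.0002] turn -0.0007 t 5.7 F [-0.52 -0.8   0.18]
```

View pics/s5.png

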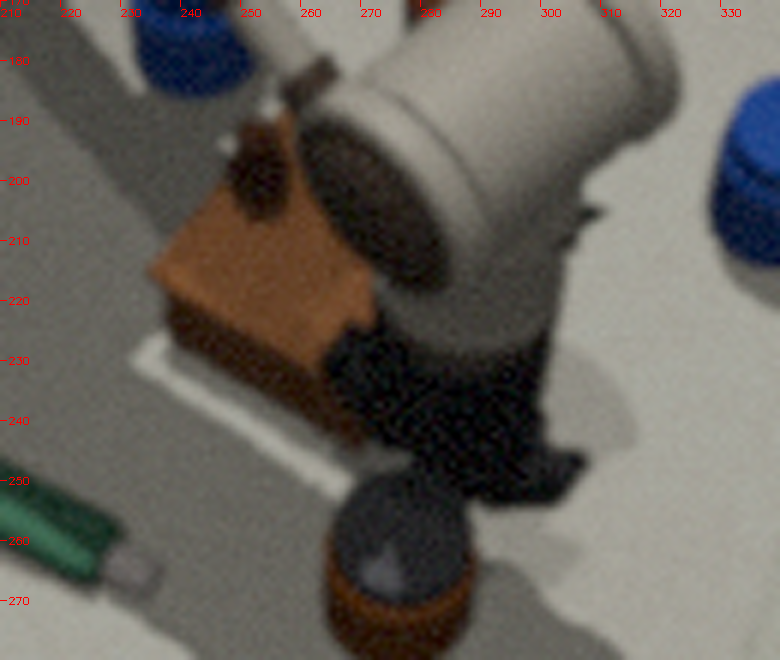

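```bash
python3 - <<'E'
from h import *
s=env.snapshot("scene")
j=at(s,276.8,259.7,.078)-[.002,-.002,0];print(j,(j-box)@bx,(j-box)@by)
E
```

```text
[ 0.62196506 -0.12139285  0.078     ] 0.11097700085846145 -0.12674219053622732
```

The jar's centre is 127 mm to the right of the box's middle line, and it is upright. I'll back off, rise, and go round to the front of the knob.

Call:
drive_tool([
  [[0,0.015,0,0,0],[0,0.025,0,0,0],[0,0.025,0,-0.04,0],[0,0.025,0,-0.08,0],[0,0.025,0,-0.12,0],[0,0.025,0,-0.16,0],[0,0.025,0,-0.19,0],[0,0.025,0,-0.19,0]],
])

```text
clock: 6.55
ee_pos: [0.6253, -0.0448, 0.2242]
eef_rot: [[0.091, 0.996, 0.011], [0.996, -0.091, -0.003], [-0.002, 0.011, -1.0]]
wrist_force: [0.4, 0.9, 0.8]
opening: 0.0002
```

```bash
python3 - <<'E'
from h import *
knob=hinge-.104*bx; knob[2]=0
rel(knob-bx*.045+[0,0,.2],psi)
E
```

```text
pos [ 0.6253 -0.0448  0.2242] yaw 1.4793 shift [ 0.0506 -0.2014  0.022 ] turn 1.5723 t 6.55 F [0.37 0.92 0.78]
```

Call:
drive_tool([
  [[0,0.05,-0.203,0.01,1.57],[0,0.05,-0.203,0.01,1.57],[0,0.05,-0.203,0.01,1.57],[0,0.05,-0.203,0.01,1.57],[0,0.05,-0.203,0.01,1.57],[0,0.05,-0.203,0.01,1.57],[0,0.05,-0.203,0.01,1.57],[0,0.05,-0.203,0.01,1.57],[0,0.05,-0.203,0.01,1.57],[0,0.05,-0.203,0.01,1.57],[0,0.05,-0.203,0.01,1.57],[0,0.05,-0.203,0.01,1.57]],
])

```text
clock: 7.75
ee_pos: [0.4241, 0.024, 0.2068]
eef_rot: [[0.996, -0.091, -0.001], [-0.091, -0.996, 0.0], [-0.001, -0.0, -1.0]]
wrist_force: [0.5, 1.3, -0.3]
opening: 0.0002
```

```bash
python3 - <<'E'
from h import *
knob=hinge-.104*bx; knob[2]=0
s=env.snapshot("scene");crop(s,"s6.png",190,140,150,130,5)
j=at(s,276.8,259.7,.078)
rel(knob-bx*.045+[0,0,.0855],psi)
E
```

```text
pos [0.4242 0.0239 0.207 ] yaw -0.0896 shift [ 0.0055 -0.0004  0.1215] turn 0.0034 t 7.8 F [0.91 0.18 1.6 ]
```

View pics/s6.png

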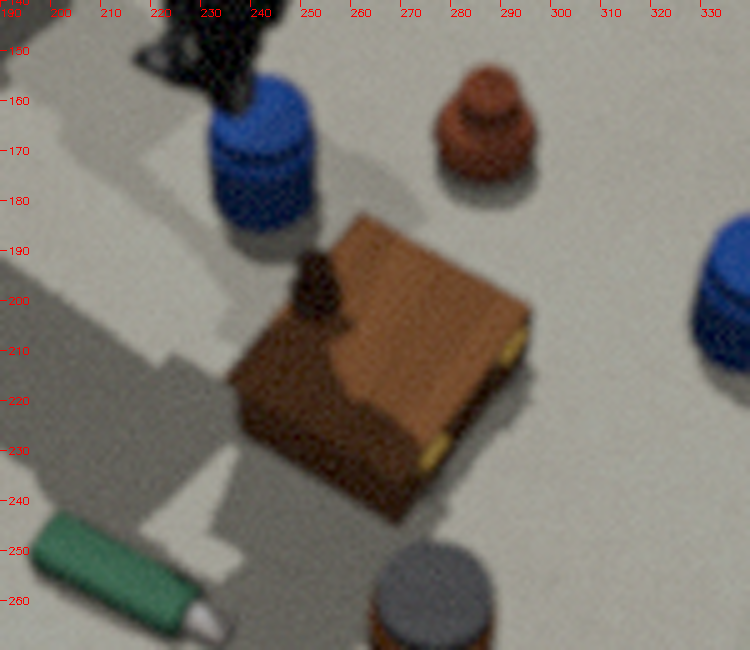

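The lane behind the box is clear. The jar lid is now at about (277,260) and the box has not moved. I'll lower to knob height in front of the knob.

Call:
drive_tool([
  [[0,0.004,0,0.04,0.003],[0,0.004,0,0.08,0.003],[0,0.004,0,0.11,0.003],[0,0.004,0,0.1215,0.003],[0,0.004,0,0.1215,0.003],[0,0.004,0,0.1215,0.003]],
])

```text
clock: 8.4
ee_pos: [0.4297, 0.0227, 0.0875]
eef_rot: [[0.996, -0.094, 0.002], [-0.094, -0.996, -0.0], [0.002, 0.0, -1.0]]
wrist_force: [-0.1, -0.5, 0.6]
opening: -0.0001
```

```bash
python3 - <<'E'
from h import *
knob=hinge-.104*bx; knob[2]=0
s=env.snapshot("scene");crop(s,"s7.png",210,150,100,90,7)
t=env.snapshot("top");crop(t,"t7.png",210,150,100,90,7)
rel(knob-bx*.025+[0,0,.0855],psi)
E
```

```text
pos [0.4303 0.0225 0.0881] yaw -0.0948 shift [ 0.0192 -0.0013  0.0027] turn -0.0018 t 8.5 F [-0.5   0.32  0.1 ]
```

View pics/s7.png

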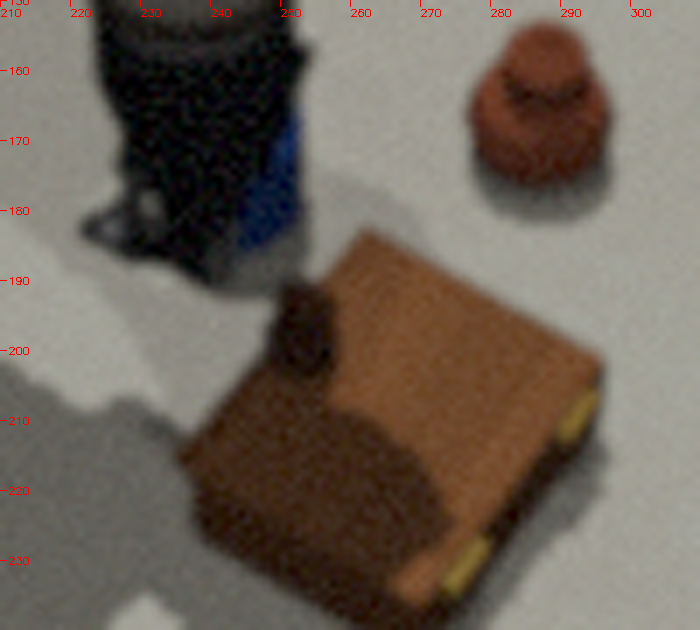

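View pics/t7.png

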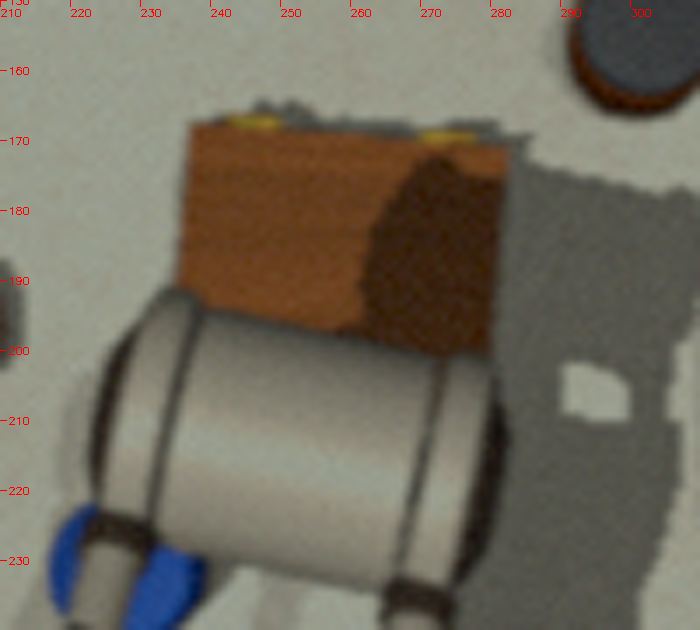

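Call:
drive_tool([
  [[0,0.01,-0.001,0,0],[0,0.015,-0.001,0,0],[0,0.02,-0.001,0,0],[0,0.024,-0.001,-0.006,0],[0,0.0275,-0.001,-0.0115,0],[0,0.0325,-0.001,-0.0185,0],[0,0.0375,-0.001,-0.0255,0],[0,0.0375,-0.001,-0.0255,0]],
])

```text
clock: 9.3
ee_pos: [0.4644, 0.0205, 0.1123]
eef_rot: [[0.996, -0.094, -0.006], [-0.094, -0.996, 0.001], [-0.006, -0.0, -1.0]]
wrist_force: [-10.4, 1.7, 5.3]
opening: -0.0
```

```bash
python3 - <<'E'
from h import *
s=env.snapshot("scene");crop(s,"s8.png",210,150,100,90,7)
rel(hinge)
p=np.array(env.read_state()["ee_pos"])-hinge;print("Xc",p@bx,"h",p[2]-.008)
E
```

```text
pos [0.4641 0.0206 0.1119] yaw -0.0946 shift [ 0.1148 -0.0002  0.0656] turn None t 9.35 F [-8.99  0.34  4.96]
Xc -0.11440134043501543 h 0.05835426412457539
```

View pics/s8.png

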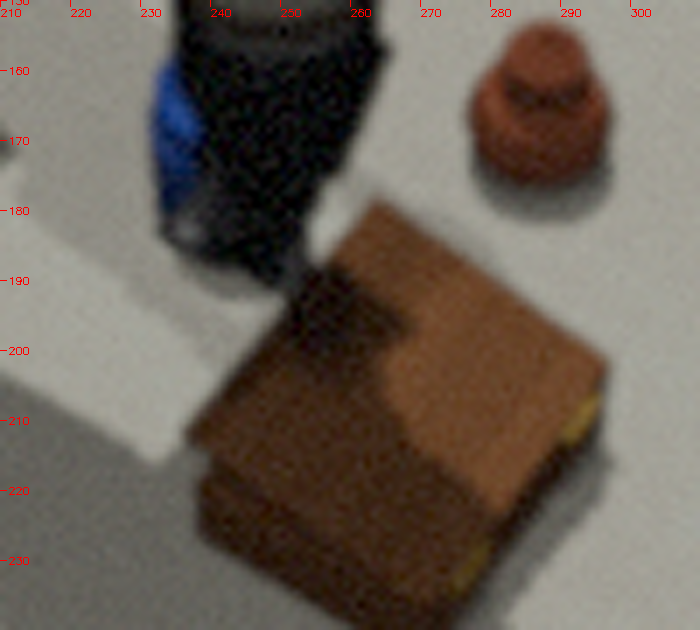

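```bash
cat >> h.py <<'E'
def corners(s,th):
    r=[]
    for sy in(1,-1):
        for rr,zz in((.12,.008),(0,.008)):
            P=hinge+by*.07*sy+bx*(-rr*np.cos(th)+zz*np.sin(th))+np.array([0,0,rr*np.sin(th)+zz*np.cos(th)]);r.append(P)
    return proj(s,np.array(r)).round(1)
def kn(s,th,zz=.053):return proj(s,hinge+bx*(-.104*np.cos(th)+zz*np.sin(th))+np.array([0,0,.104*np.sin(th)+zz*np.cos(th)])).round(1)
E
python3 - <<'E'
from h import *
s=env.snapshot("scene")
for th in(0,.1,.15,.2,.25,.3): print(th,corners(s,th).tolist(),kn(s,th).tolist())
E
```

```text
0 [[261.8, 181.2], [297.0, 200.5], [233.7, 214.9], [270.0, 236.4]] [[252.7, 191.2]]
0.1 [[262.2, 179.0], [297.3, 200.7], [233.9, 212.9], [270.2, 236.5]] [[254.5, 190.0]]
0.15 [[262.6, 177.9], [297.4, 200.7], [234.2, 211.9], [270.3, 236.6]] [[255.5, 189.6]]
0.2 [[263.1, 177.0], [297.5, 200.8], [234.5, 211.0], [270.5, 236.7]] [[256.5, 189.2]]
0.25 [[263.6, 176.0], [297.6, 200.9], [235.0, 210.2], [270.6, 236.8]] [[257.7, 188.9]]
0.3 [[264.2, 175.1], [297.7, 201.0], [235.5, 209.4], [270.7, 236.9]] [[258.9, 188.6]]
```

Call:
drive_tool([
  [[0,-0.005,0,0.008,0],[0,-0.006,0,0.014,0],[0,-0.003,0,0.012,0],[0,0.0,0,0.008,0],[0,0.003,0,0.003,0],[0,0.007,0,-0.002,0],[0,0.011,0,-0.007,0],[0,0.016,0,-0.012,0],[0,0.02,0,-0.017,0]],
])

```text
clock: 10.3
ee_pos: [0.4834, 0.0189, 0.1288]
eef_rot: [[0.996, -0.094, -0.008], [-0.094, -0.996, 0.001], [-0.008, -0.0, -1.0]]
wrist_force: [-11.3, 2.0, 9.0]
opening: -0.0001
```

```bash
python3 - <<'E'
from h import *
s=env.snapshot("scene");crop(s,"s9.png",210,150,100,90,7)
rel(hinge)
p=np.array(env.read_state()["ee_pos"])-hinge;print("Xc",p@bx,"h",p[2]-.008)
for th in(0,.2,.3,.4,.5,.6): print(th,corners(s,th).tolist(),kn(s,th).tolist())
E
```

```text
pos [0.4846 0.0188 0.1301] yaw -0.0947 shift [ 0.0942 -0.      0.084 ] turn None t 10.35 F [-13.55   1.48  11.84]
Xc -0.0937806354261039 h 0.07655996860627881
0 [[261.8, 181.2], [297.0, 200.5], [233.7, 214.9], [270.0, 236.4]] [[252.7, 191.2]]
0.2 [[263.1, 177.0], [297.5, 200.8], [234.5, 211.0], [270.5, 236.7]] [[256.5, 189.2]]
0.3 [[264.2, 175.1], [297.7, 201.0], [235.5, 209.4], [270.7, 236.9]] [[258.9, 188.6]]
0.4 [[265.7, 173.6], [297.9, 201.2], [236.9, 208.1], [270.9, 237.1]] [[261.6, 188.4]]
0.5 [[267.6, 172.3], [298.2, 201.3], [238.6, 207.0], [271.1, 237.3]] [[264.6, 188.5]]
0.6 [[269.8, 171.3], [298.3, 201.5], [240.6, 206.3], [271.4, 237.5]] [[267.8, 188.9]]
```

View pics/s9.png

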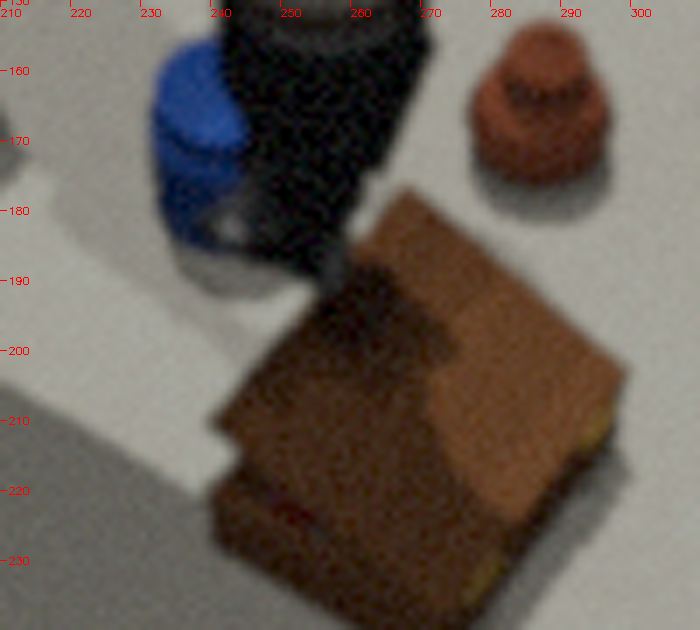

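The lid is at about 0.38 rad, but the box corner has gone from (296,201) to (299,203), roughly 9 mm. The wrist force (-13 N in x, +12 N in z) shows the knob rubbing up the finger, so friction works against the push. I'll lower the lid gently and re-measure. Then I'll push again with the fingertip sliding up the knob, so that friction helps lift.

Call:
drive_tool([
  [[0,-0.008,0,0.008,0],[0,-0.015,0,0.019,0],[0,-0.022,0,0.03,0],[0,-0.028,0,0.038,0],[0,-0.037,0,0.043,0],[0,-0.05,0,0.045,0],[0,-0.05,0,0.045,0],[0,-0.05,0,0.045,0]],
])

```text
clock: 11.15
ee_pos: [0.437, 0.0228, 0.0843]
eef_rot: [[0.995, -0.095, 0.002], [-0.095, -0.995, -0.0], [0.002, 0.0, -1.0]]
wrist_force: [0.2, -0.3, -0.2]
opening: -0.0001
```

```bash
python3 - <<'E'
from h import *
s=env.snapshot("scene");crop(s,"s10.png",210,150,100,90,7)
t=env.snapshot("top");crop(t,"t10.png",210,140,100,90,7)
rel(hinge)
p=np.array(env.read_state()["ee_pos"])-hinge;print("Xc",p@bx,"h",p[2]-.008)
E
```

```text
pos [0.4374 0.0228 0.0844] yaw -0.0953 shift [ 0.1411 -0.0007  0.0392] turn None t 11.25 F [-0.5   0.22 -0.47]
Xc -0.14119954916116284 h 0.030916379797058156
```

View pics/s10.png

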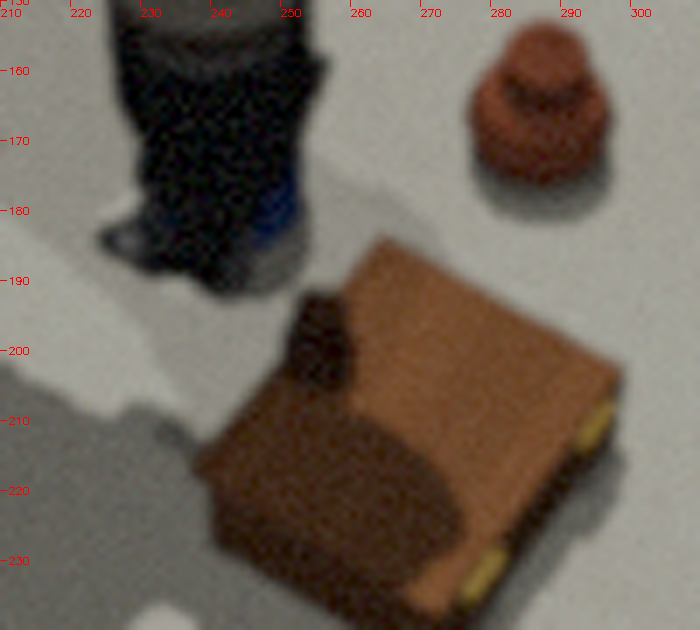

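View pics/t10.png

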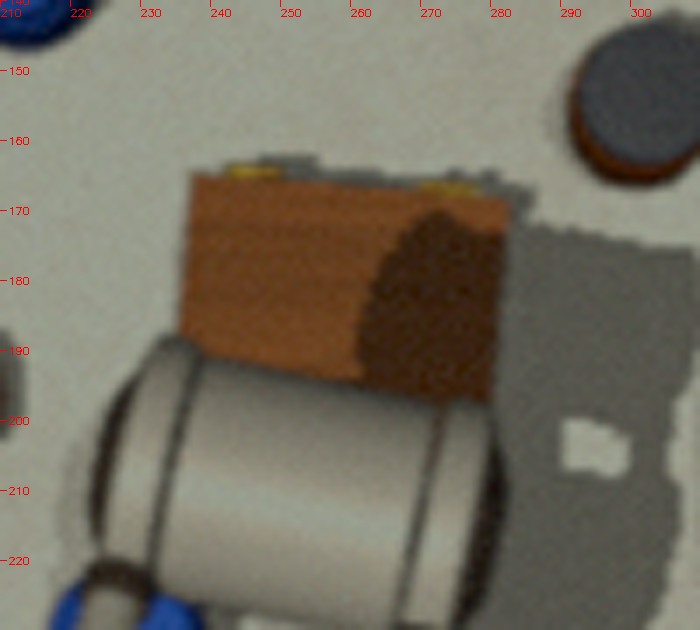

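Call:
drive_tool([
  [[0,0.01,0,0.018,0],[0,0.016,0,0.018,0],[0,0.02,0,0.018,0],[0,0.0215,0,0.017,0],[0,0.0235,0,0.008,0],[0,0.0255,0,-0.004,0],[0,0.03,0,-0.015,0],[0,0.035,0,-0.026,0],[0,0.0415,0,-0.036,0],[0,0.0485,0,-0.045,0]],
])

```text
clock: 12.25
ee_pos: [0.4856, 0.0184, 0.1303]
eef_rot: [[0.995, -0.095, 0.001], [-0.095, -0.995, -0.0], [0.001, 0.0, -1.0]]
wrist_force: [-2.7, 0.7, 1.3]
opening: 0.0003
```

```bash
python3 - <<'E'
from h import *
hinge+=.0087*bx
s=env.snapshot("scene");crop(s,"s11.png",210,150,100,90,7)
rel(hinge)
p=np.array(env.read_state()["ee_pos"])-hinge;print("Xc",p@bx,"h",p[2]-.008)
for th in(0,.2,.3,.4,.5,.6): print(th,corners(s,th).tolist(),kn(s,th).tolist())
E
```

```text
pos [0.4876 0.0181 0.132 ] yaw -0.0954 shift [ 0.0991 -0.0006  0.087 ] turn None t 12.3 F [-6.09  2.15  7.43]
Xc -0.09950995943187714 h 0.0785436297523966
0 [[264.3, 182.6], [299.7, 202.0], [236.2, 216.4], [272.7, 238.0]] [[255.3, 192.7]]
0.2 [[265.6, 178.3], [300.1, 202.3], [237.1, 212.6], [273.2, 238.3]] [[259.2, 190.7]]
0.3 [[266.8, 176.5], [300.4, 202.4], [238.1, 211.0], [273.4, 238.5]] [[261.6, 190.1]]
0.4 [[268.3, 175.0], [300.6, 202.6], [239.5, 209.6], [273.6, 238.7]] [[264.4, 189.9]]
0.5 [[270.2, 173.7], [300.8, 202.8], [241.2, 208.6], [273.9, 238.9]] [[267.3, 190.0]]
0.6 [[272.4, 172.7], [301.0, 203.0], [243.3, 207.8], [274.1, 239.1]] [[270.6, 190.4]]
```

View pics/s11.png

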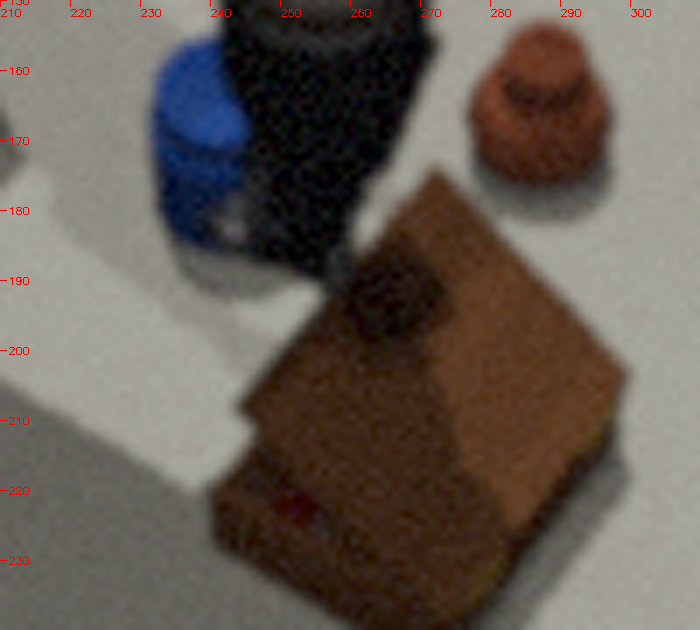

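This time the box has stayed put, its corner still at (299,203). The lid is at about 0.57 rad and the force is low, so I'll carry on over the top in one smooth sweep.

Call:
drive_tool([
  [[0,0.011,0,-0.01,0],[0,0.03,0,-0.0235,0],[0,0.05,0,-0.034,0],[0,0.071,0,-0.041,0],[0,0.092,0,-0.0435,0],[0,0.112,0,-0.045,0],[0,0.13,0,-0.046,0],[0,0.13,0,-0.046,0],[0,0.13,0,-0.046,0],[0,0.13,0,-0.046,0]],
])

```text
clock: 13.3
ee_pos: [0.6136, 0.0062, 0.1747]
eef_rot: [[0.995, -0.095, 0.0], [-0.095, -0.995, 0.0], [0.0, -0.0, -1.0]]
wrist_force: [-0.1, 1.0, 0.3]
opening: 0.0001
```

```bash
python3 - <<'E'
from h import *
hinge+=.0087*bx
s=env.snapshot("scene");crop(s,"s12.png",200,130,140,120,5)
rel(hinge)
p=np.array(env.read_state()["ee_pos"])-hinge;print("Xc",p@bx,"h",p[2]-.008)
E
```

```text
pos [0.6135 0.0062 0.1747] yaw -0.0951 shift [-0.027  -0.0004  0.1292] turn None t 13.35 F [-0.21 -0.25 -0.08]
Xc 0.027016711436302528 h 0.12120786174613762
```

View pics/s12.png

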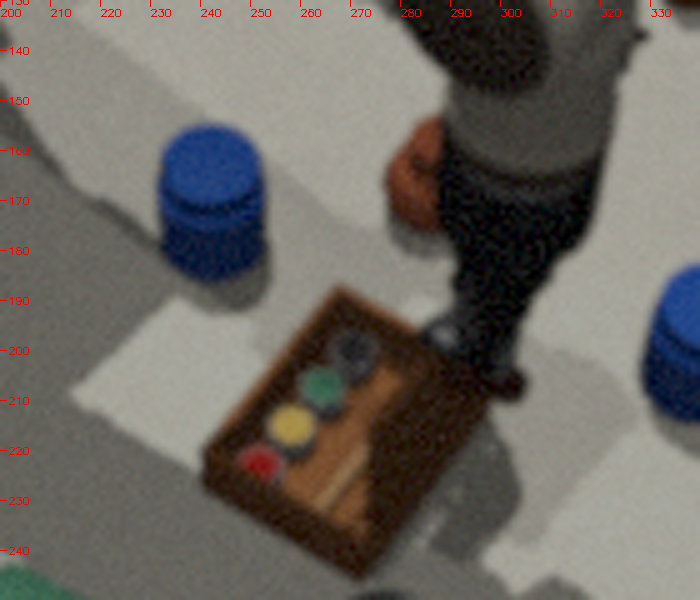

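```bash
python3 - <<'E'
from h import *
hinge+=.0087*bx
s=env.snapshot("scene");crop(s,"s13.png",250,170,80,80,8)
t=env.snapshot("top");crop(t,"t13.png",210,110,110,90,7)
for th in(1.0,1.2,1.4,1.6,1.8,2.0,2.2,2.4,2.6): print(th,corners(s,th).tolist(),kn(s,th).tolist(),kn(t,th).tolist())
E
```

```text
1.0 [[284.2, 171.8], [301.6, 203.8], [254.8, 208.1], [274.7, 239.9]] [[285.3, 195.4]] [[259.6, 163.9]]
1.2 [[291.4, 173.4], [301.8, 204.2], [262.1, 210.2], [274.9, 240.3]] [[293.0, 199.6]] [[260.3, 155.7]]
1.4 [[299.2, 176.3], [301.8, 204.6], [270.0, 213.7], [275.1, 240.6]] [[300.6, 204.9]] [[261.0, 148.0]]
1.6 [[307.1, 180.4], [301.8, 204.9], [278.2, 218.3], [275.1, 240.9]] [[307.5, 210.8]] [[261.7, 141.1]]
1.8 [[314.7, 185.6], [301.7, 205.2], [286.2, 223.9], [275.0, 241.2]] [[313.5, 217.2]] [[262.4, 135.4]]
2.0 [[321.7, 191.6], [301.5, 205.4], [293.6, 230.2], [274.8, 241.3]] [[318.3, 223.6]] [[263.0, 131.1]]
2.2 [[327.7, 198.0], [301.2, 205.5], [300.1, 236.9], [274.5, 241.4]] [[321.6, 229.8]] [[263.4, 128.3]]
2.4 [[332.3, 204.7], [300.9, 205.5], [305.3, 243.6], [274.2, 241.5]] [[323.3, 235.5]] [[263.8, 127.1]]
2.6 [[335.5, 211.1], [300.5, 205.5], [309.0, 250.0], [273.8, 241.4]] [[323.5, 240.5]] [[264.0, 127.5]]
```

View pics/s13.png

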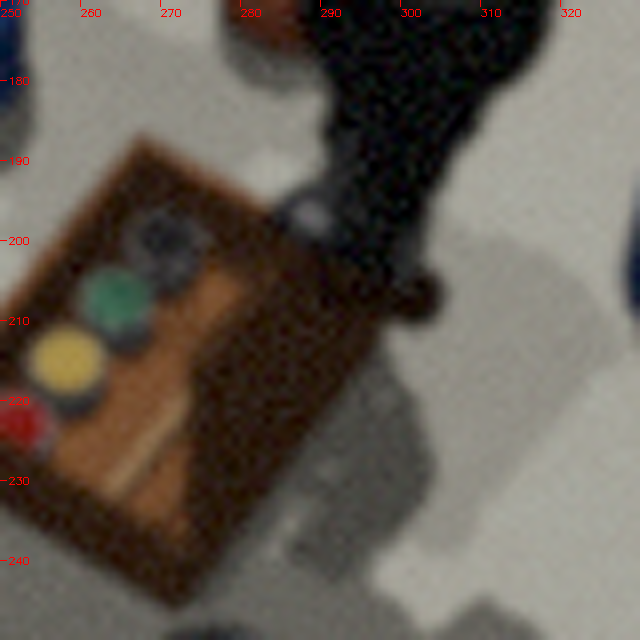

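View pics/t13.png

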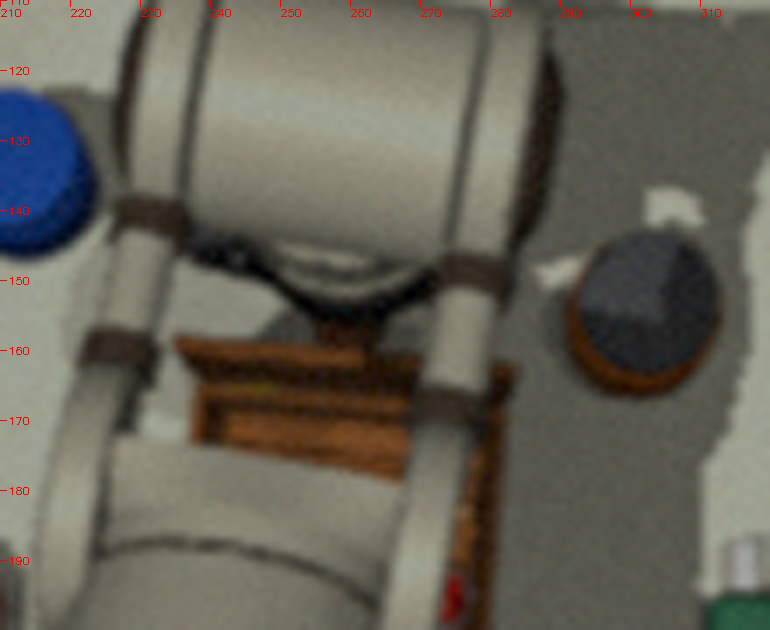

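The top view shows the lid standing nearly upright, edge on at row 160. The knob is at about (302,206) in the scene view, which puts the lid near 1.42 rad, balanced against the fingertip. I'll push a little further back and down along the knob's arc.

Call:
drive_tool([
  [[0,0.009,0,0.003,0],[0,0.018,0,0.008,0],[0,0.027,0,0.014,0],[0,0.036,0,0.02,0],[0,0.036,0,0.02,0],[0,0.036,0,0.01,0],[0,0.0,0,-0.03,0],[0,-0.03,0,-0.06,0],[0,-0.03,0,-0.06,0]],
])

```text
clock: 14.35
ee_pos: [0.5841, 0.0092, 0.2404]
eef_rot: [[0.996, -0.095, 0.007], [-0.095, -0.996, -0.001], [0.007, 0.001, -1.0]]
wrist_force: [0.5, 0.3, 0.1]
opening: 0.0002
```

```bash
python3 - <<'E'
from h import *
s=env.snapshot("scene");crop(s,"s14.png",210,150,140,120,5)
rel(hinge)
E
```

```text
pos [0.5844 0.009  0.238 ] yaw -0.095 shift [-0.0073 -0.0005  0.1924] turn None t 14.4 F [-0.07  0.33  0.63]
```

View pics/s14.png

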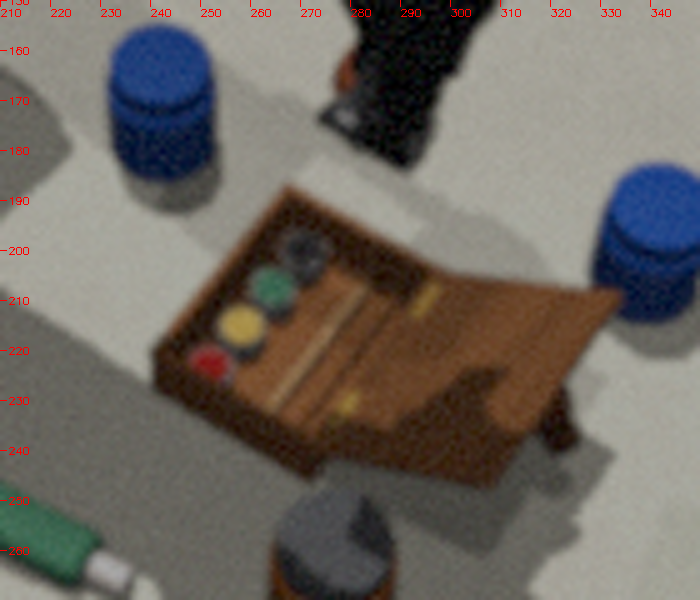

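The lid lies back, with its corners at (334,208) and (308,247), close to the 2.6 rad prediction. I'll let it settle, raise the tool clear, and check from both cameras.

Call:
drive_tool([
  [[0,-0.1,0,-0.05,0],[0,-0.1,0,-0.05,0],[0,-0.1,0,-0.05,0],[0,-0.1,0,-0.05,0],[0,-0.1,0,-0.05,0],[0,-0.1,0,-0.05,0],[0,-0.1,0,-0.05,0],[0,-0.1,0,-0.05,0],[0,-0.1,0,-0.05,0],[0,-0.1,0,-0.05,0]],
])

```text
clock: 15.4
ee_pos: [0.4847, 0.0184, 0.2846]
eef_rot: [[0.995, -0.095, -0.0], [-0.095, -0.995, 0.0], [-0.0, -0.0, -1.0]]
wrist_force: [0.2, 0.4, 0.3]
opening: 0.0
```

```bash
python3 - <<'E'
from h import *
s=env.snapshot("scene");crop(s,"s15.png",210,150,140,120,5)
t=env.snapshot("top");crop(t,"t15.png",185,110,140,120,5)
hinge+=.0087*bx
for th in(2.2,2.4,2.5,2.6): print(th,corners(t,th).tolist(),kn(t,th).tolist())
rel(hinge)
E
```

```text
2.2 [[238.2, 132.6], [238.3, 161.6], [286.7, 136.6], [283.7, 165.5]] [[263.4, 128.3]]
2.4 [[239.1, 128.2], [238.3, 162.0], [287.0, 132.1], [283.6, 165.8]] [[263.8, 127.1]]
2.5 [[239.6, 126.5], [238.3, 162.3], [287.1, 130.4], [283.6, 166.1]] [[263.9, 127.1]]
2.6 [[240.0, 125.3], [238.3, 162.5], [287.1, 129.2], [283.6, 166.3]] [[264.0, 127.5]]
pos [0.4846 0.0185 0.2847] yaw -0.0952 shift [ 0.1025 -0.0005  0.2392] turn None t 15.5 F [ 0.71  0.45 -0.35]
```

View pics/s15.png

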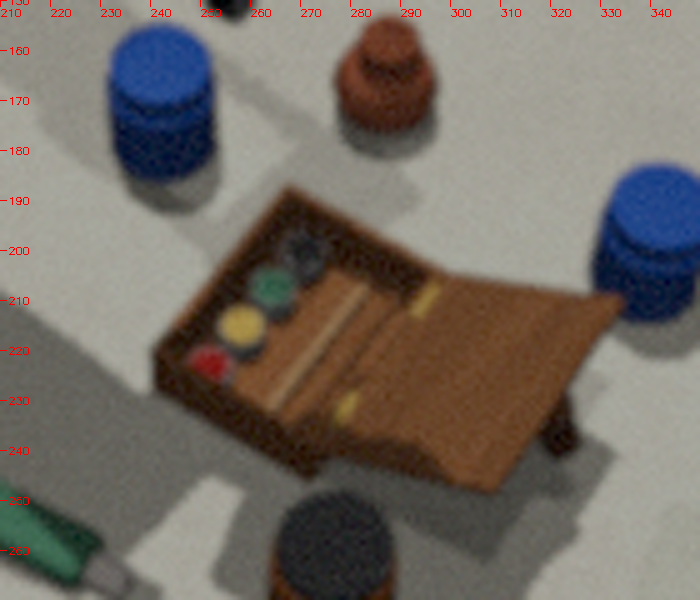

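View pics/t15.png

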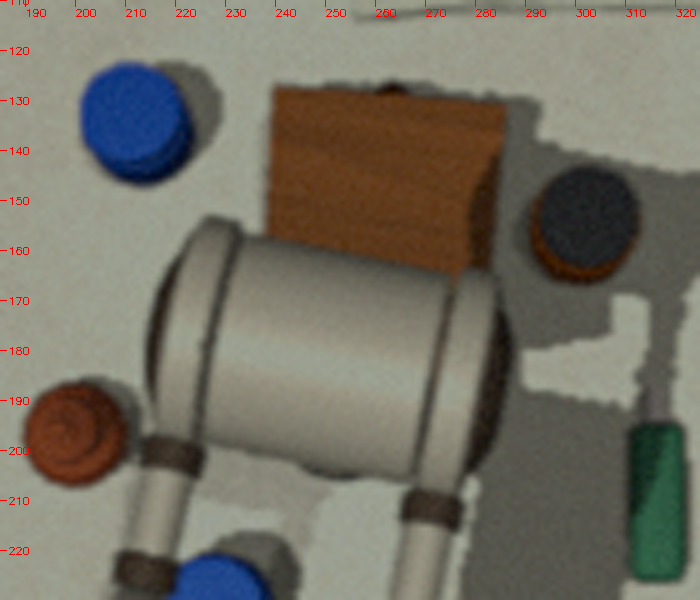

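```bash
python3 - <<'E'
from h import *
t=env.snapshot("top");s=env.snapshot("scene")
j=at(t,302.4,153.2,.078);print((j-box)@bx,(j-box)@by); j=at(s,277,259.3,.078);print((j-box)@bx,(j-box)@by)
hinge+=.0087*bx
for th in(2.4,2.5,2.6):
  P=np.array([hinge+sy*.07*by-bx*.12*np.cos(th)+[0,0,.12*np.sin(th)] for sy in(1,-1)])
  print(th,proj(t,P).round(1).tolist(),proj(s,P).round(1).tolist())
print(env.read_state()["wrist_force"])
E
```

```text
0.10664069703747106 -0.12207412068687125
0.11296718260031771 -0.12731728019971708
2.4 [[238.8, 129.5], [286.9, 133.5]] [[330.9, 202.5], [303.6, 241.4]]
2.5 [[239.3, 127.7], [287.0, 131.6]] [[332.9, 205.8], [305.9, 244.7]]
2.6 [[239.7, 126.2], [287.1, 130.0]] [[334.6, 209.0], [307.8, 247.9]]
[ 0.40601538 -0.43349515  0.07409118]
```

Lid edge seen at (334,208.5) and (308,247) in the scene view, against (334.6,209) and (307.8,247.9) predicted for 2.6 rad. That fits fully open. The jar is 122 to 127 mm to the side, upright, and the robot touches nothing, so I'm handing in.

```bash
python3 -c "
from plant import env
print(env.hand_in())"
```

```text
the job is handed in; nothing more can be done
None
```

I pushed the jar aside, opened the lid fully and handed the job in. The hand-in gives no verdict, so what follows is my own last checks.

- **Jar:** With closed fingers I slid it to the right, away from the blue jar behind on the left. It stands upright, 122 mm (top camera) to 127 mm (scene camera) from the box's middle line. The two cameras disagree by about 5 mm, but both are well past the required 100 mm.
- **Lid:** Its front corners match the 2.6 rad prediction to within about 1 pixel in the scene view. They did not move between the last pictures.
- **Box:** My first push on the knob jammed from friction and shoved the box back about 9 mm, against the 30 mm allowed. I lowered the lid and pushed again with the fingertip sliding up the knob. That raised it without moving the box further, and a second short push on the knob tipped it over the top.
- **Other things on the table:** The gourd, the paint tube to the right and the blue jars look unmoved in the close-ups. I did not look again at the far bystanders, but the arm never went near them after the start.
- **Robot:** It stands clear, and the wrist force is about zero. The clock was at about 15.6 s of the 58 s allowed.

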